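# Angle a turning blank past the bench dog into the stop bay

## Task

Push the long square wooden blank past the steel post and into the bay between the two plywood fences, until its end is fully home against the red stop. It will need a push at one end and then at the other to angle it round the post; keep it flat on the bench, never lift it, and leave the bottle, the jar and the cup where they are. Finish with the hand clear.

Things in the scene. Friction and masses are not known exactly. Their poses are not given: they have to be found in the camera images.
- bay: Fixed bay on the bare bench. Origin: on the bench, middle of the open mouth; x runs level into the bay, y across, z up. Two plywood fences, 140 long (x 0 to 140), 18 thick, 30 high, at y -48 to -30 and +30 to +48: the bay is 60 wide inside. The red stop, 40 high, closes the far end, its inner face at x = 140.
- post: Fixed upright round steel post (bench dog) with a blue band, 24 diameter, 55 high, origin at its foot on the bench. It stands 45 to 75 in front of the bay's mouth (bay x negative), on the bay's +y side, with its axis 38 to 46 off the bay's centre line.
- blank: Loose square wooden blank, 220 long (its x axis), 32 wide and high, both ends waxed green and alike (either may go in first), about 0.16 kg, slides at 1 to 3 N. Origin: middle of its underside. Starts flat in front of the bay, farther out than the post, on the +y side, its end nearer the bay swung off to +y. At home its origin is at bay x = 30 and 80 mm stick out of the mouth beside the post.
- glue: Loose white glue bottle with orange cap, 56 diameter, 150 high, origin at the middle of its underside. Not to be disturbed.
- wax: Loose amber jar, 68 diameter, 55 high, origin at the middle of its underside. Not to be disturbed.
- cup: Loose turned dark wooden cup, 72 diameter, 70 high, origin at the middle of its underside. Not to be disturbed.
Not all that is in view belongs to the job. Of the things that look like the blank, take the one that is farthest from the robot's base at the start. Of the things that look like the bay, the smaller one is meant.

How it is judged (in metres and radians):
At the end, for the whole second after the job is handed in: The blank lies flat and at rest between the fences, along the bay (within 0.16 rad, the play between the fences), its inner end within 6 mm of the red stop (x of blank in the frame of bay between 0.024 and 0.036 m and y of blank in the frame of bay between -0.02 and 0.02 m and angle between the x axis of blank and the x axis of bay, either way round below 0.16 rad and height (world z) of blank below 0.004 m and linear speed of blank below 0.01 m/s); the robot touches nothing.
It fails at once if the blank is lifted off the bench (over 6 mm) or tipped (height (world z) of blank above 0.006 m or angle between blank's own z axis and vertical above 0.15 rad).
It fails at once if the glue bottle is disturbed (moved over 15 mm) (distance of glue from where it was at the start of the episode above 0.015 m).
It fails at once if the jar is disturbed (moved over 15 mm) (distance of wax from where it was at the start of the episode above 0.015 m).
It fails at once if the cup is disturbed (moved over 15 mm) (distance of cup from where it was at the start of the episode above 0.015 m).
It also fails if it takes over 54 s, if anything falls off the work surface, if the arm or the gripper's body presses on something with over 40 N, if the wrist force passes 120 N, or if a joint passes its speed limit or range.

## Robot

A 6-joint arm with a two-finger parallel gripper is mounted at the origin on the work surface. World frame = base frame: x ahead of the robot, y to its left, z up, the work surface at z = 0. Lengths are in mm, angles in degrees, forces in N, time in s.
With the tool pointing down it reaches from about 325 to 925 mm from the base axis. Payload 3.1 kg.
Tool frame: the origin (TCP) lies at the very end of the fingers, on their centre line; the grasp point (between the pads) lies grasp_offset behind it (grasp_offset is the distance from the TCP to the grasp point, in mm); z points along the fingers, y is the line along which they close (so a half turn about z gives the same grasp; the last joint's range is limited). The gripper opens to 85 mm and grips with 20 to 120 N. Pads are 22 mm wide; open, the fingers measure 114 mm over their backs; the gripper's body (76 mm by 85 mm) begins 54 mm behind the grasp point. The pads swing forward as they close: fully open they stand 13 mm farther back than shut.
Start: joints at [68.285, 12.427, 92.441, -0, 75.132, -6.429], TCP at [164.759, 602.904, 231.3] pointing down, gripper open.
Joint ranges: [-157.48, 157.48], [-44.54, 120.13], [17.64, 146.25], [-64.5, 244.5], [7.68, 150.69], [-147.95, 147.95]. Speed limits (degrees/s): [159.86, 159.86, 180, 180, 180, 180].

## Interface

Orientations are given as [roll, pitch, yaw] about the fixed x, y, z axes, in that order (R = Rz(yaw) Ry(pitch) Rx(roll)).
In Python, from station import * gives the robot as it stands. Calls block until the motion is done:
- goto(position, orientation): joint-space move of the TCP to a pose.
- move_l(position, attitude=None, speed=150): straight line of the TCP; attitude=None keeps the orientation; speed is the mean speed in mm/s.
- move_j(angles): joint-space move.
- grip(opening, squeeze=None): finger opening in mm; squeeze is the grip in N (None keeps the last); returns when the fingers have stopped.
- wait(seconds).
- solve_ik(position, orientation): joint angles nearest the present ones, or None.
- get_obs(): the state.
- get_image(name): name is "scene" or "top" or "wrist"; returns the picture (420x560x3 uint8, red, green, blue); there is no depth.
- get_calibration(name): a dict with "fx", "fy", "cx", "cy" (pixels), "R" (3x3) and "t" (3): a world point X has camera coordinates R X + t; the wrist camera has in their place "mount" (4x4, takes a point from camera to tool coordinates, whose origin is the TCP and whose axes are the flange's). Camera axes: x right, y down, z forward; pixel columns grow to the right and rows downward; lengths in mm; the calibration is good to about 2 mm. A picture is of the moment at which its call begins: read the wrist's pose just before it. get_calibration takes no time and is no camera call.
A pose or a line that the arm cannot do raises Unreachable and nothing moves.
- sign_off(): hands the job in; it is judged then, once.
Trained networks look in the newest picture that a camera, given by its name, has taken for a name from the list of things; names that differ only in an ending like _2 or _b are one class to them, and where a whole thing is asked for, a point or a joint stands for the part that bears it (a point fixed in the world has none). Each returns a list of dicts, best first, with "score" (0 to 1); they miss things now and then, are a little off and sometimes report something else, mostly with a low value. They report only what shows in the picture. A call takes as long as a camera call. They do not tell look-alikes from the thing itself.
- spot_in(name, camera): "extent" ([centre column, centre row, width, height] in pixels, round what is visible of it).
- regions_of(name, camera): "region" (420x560 bool, what is visible of it) and "extent" ([centre column, centre row, width, height] in pixels, round what is visible of it).
The state is a dict: "t": time; "joint_pos": joint angles; "qvel": joint speeds; "effort": joint torques, N m; "tcp_pos": TCP position; "ee_rot": TCP orientation; "wrist_force": force on the tool from outside, world axes, zero at the start; "moment": the same for the moment, N m; "grip_width": finger opening in mm; "grip_force": force on a finger pad.
Only numpy, scipy, OpenCV 4.12 (cv2) and the standard library are available. Lean on these libraries where they do the work, as an engineer would, in place of code of your own. Each camera call takes 0.05 s, during which the arm holds its last target. There are 200 camera calls.

## Working session

There is one attempt and no reset: what is moved stays moved. The work goes in short steps, each a Python script; the robot and the scene stay as the last script left them, time stands still between calls to the robot, and variables do not carry over. Pictures are saved under pics/ and viewed, at most 10 in all, crops included, and the job is handed in when it is done.

```bash
ls; mkdir -p pics; python3 - <<'E'
from station import *
import cv2
for n in("scene","top"):
    im=get_image(n); cv2.imwrite(f"pics/{n}0.png",im[:,:,::-1])
    c=get_calibration(n); print(n,c)
    for o in("bay","post","blank","glue","wax","cup"):
        print(o,[(round(d["score"],2),[round(float(v)) for v in d["extent"]]) for d in spot_in(o,n)])
print(get_obs()); print(get_calibration("wrist"))
E
```

```text
pics
scene {'fx': 539.6858381991226, 'fy': 539.6858381991226, 'cx': 281.34244999627555, 'cy': 204.55581260237594, 'R': array([[-0.81299664,  0.58177394, -0.02399052],
       [ 0.33204639,  0.42938288, -0.83986638],
       [-0.47831126, -0.69077451, -0.54226277]]), 't': array([ 452.27753877, -132.65905044, 1303.9530306 ])}
bay [(0.65, [271, 191, 76, 56])]
post [(0.62, [286, 228, 17, 33])]
blank [(0.8, [319, 284, 139, 58]), (0.56, [438, 243, 100, 69])]
glue [(0.62, [200, 178, 35, 75])]
wax [(0.68, [324, 174, 34, 32])]
cup [(0.76, [166, 220, 43, 50])]
top {'fx': 401.93921766939894, 'fy': 401.93921766939894, 'cx': 283.5113215904028, 'cy': 207.04394348049578, 'R': array([[-0.01082157, -0.9996924 , -0.02231577],
       [-0.99293006,  0.0133812 , -0.11794426],
       [ 0.11820659,  0.02088166, -0.99276944]]), 't': array([  8.99293694, 520.46488822, 851.27934761])}
bay [(0.87, [425, 330, 120, 89]), (0.69, [346, 217, 80, 54])]
post [(0.7, [276, 189, 12, 16])]
blank [(0.67, [188, 286, 23, 103]), (0.65, [208, 172, 92, 62])]
glue [(0.85, [369, 154, 33, 34])]
wax [(0.66, [334, 279, 32, 30])]
cup 
[... 457 characters left out ...]
63]), 'ee_rot': array([1.79994994e+02, 2.84492078e-04, 1.64711029e+02]), 'wrist_force': array([ 0.04600014, -0.13638938, -0.27035722]), 'moment': array([-0.0091077 , -0.01057209, -0.00511174]), 'grip_force': 0.0, 'grip_width': 85.63172865570412}
{'fx': 295.84471066327296, 'fy': 295.84471066327296, 'cx': 280.7458448939236, 'cy': 204.61607323306268, 'mount': array([[-2.66355873e-04, -9.59128738e-01, -2.82969951e-01,
         7.17666182e+01],
       [ 9.99999118e-01, -6.23719996e-04,  1.17281759e-03,
        -6.29496116e-02],
       [-1.30137707e-03, -2.82969389e-01,  9.59128058e-01,
        -1.42630069e+02],
       [ 0.00000000e+00,  0.00000000e+00,  0.00000000e+00,
         1.00000000e+00]])}
```

```bash
python3 - <<'E'
import cv2
a=cv2.imread("pics/top0.png"); cv2.imwrite("pics/top1.png",cv2.resize(a[80:380,100:500],(800,600),interpolation=cv2.INTER_CUBIC))
E
```

```text
(no output)
```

View pics/top1.png

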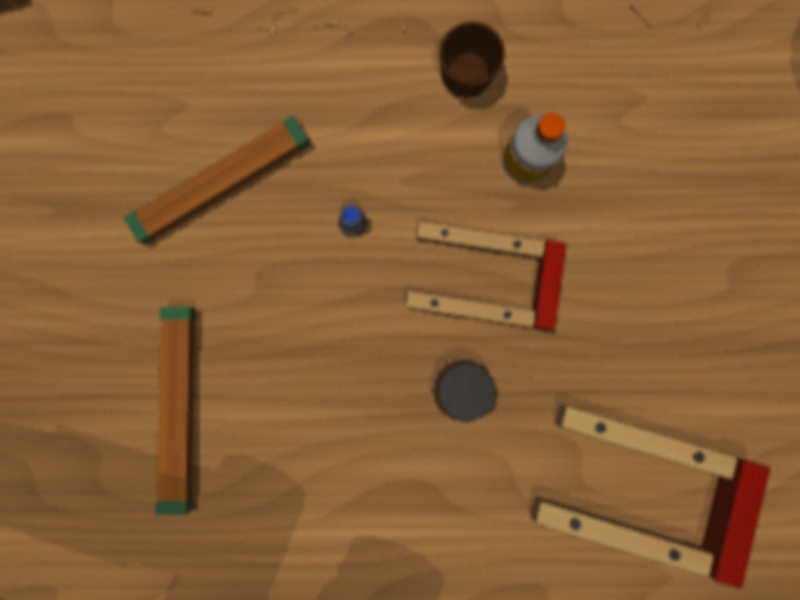

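View pics/scene0.png

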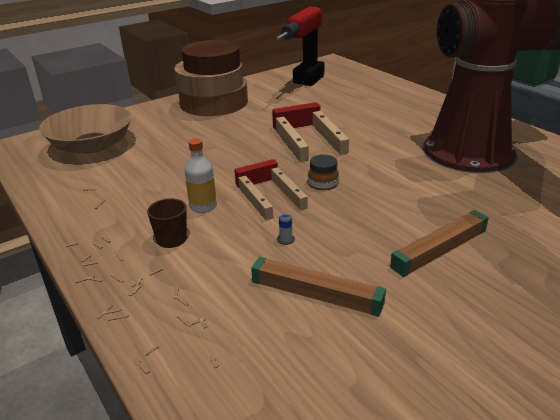

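The top view shows the target blank at crop (135,228)–(297,130), the post's blue top at (352,214), and the small bay's mouth at about (413,265) opening left. The cup, bottle and jar are around it. Next I turn these into metric poses.

```bash
cat >h.py <<'E'
from station import *
import numpy as np, cv2
def bp(uv,z,n="top"):
    c=get_calibration(n); R,t=c["R"],c["t"]
    d=R.T@np.array([(uv[0]-c["cx"])/c["fx"],(uv[1]-c["cy"])/c["fy"],1]); o=-R.T@t
    return (o+d*(z-o[2])/d[2])[:2]
def proj(X,n):
    c=get_calibration(n); p=c["R"]@np.asarray(X,float)+c["t"]; return p[:2]/p[2]*[c["fx"],c["fy"]]+[c["cx"],c["cy"]]
def cr(x,y): return np.array([x,y])/2+[100-.25,80-.25]
E
python3 - <<'E'
from h import *
np.set_printoptions(precision=1,suppress=True)
for nm,z,pts in [("fence+",30,[(418,222),(418,240),(547,240),(545,256)]),("fence-",30,[(408,291),(408,307),(537,311),(535,327)]),
 ("stop",40,[(545,241),(567,243),(535,329),(555,331)]),("post",55,[(352,214)]),("glue cap",150,[(551,126)]),("wax",55,[(466,391)]),("cup",70,[(472,52)])]:
    print(nm,[bp(cr(*p),z) for p in pts])
im=get_image("top"); r=regions_of("blank","top")
for d in r:
    m=d["region"].astype(np.uint8); q=cv2.boxPoints(cv2.minAreaRect(cv2.findNonZero(m)))
    w=[bp(p,32) for p in q]; print(d["score"],w,np.mean(w,0),[np.linalg.norm(w[i]-w[i-1]) for i in range(4)])
# fixed: manual ends
print([bp(cr(*p),32) for p in [(126,218),(142,242),(288,117),(308,144)]])
# blue cap centroid
hsv=cv2.cvtColor(im,cv2.COLOR_RGB2HSV)
for nm,s in(("post",(276,189)),):
    c=hsv[s[1]-15:s[1]+15,s[0]-15:s[0]+15]; mm=(abs(c[...,0].astype(int)-115)<12)&(c[...,1]>110)&(c[...,2]>60); ys,xs=np.nonzero(mm); u=(xs.mean()+s[0]-15,ys.mean()+s[1]-15);print(nm,mm.sum(),u,bp(u,50))
get_image("scene")
for o in("post","glue","wax","cup"):
    d=spot_in(o,"scene")[0]["extent"]; print(o,d, bp((d[0],d[1]+d[3]/2),0,"scene"))
E
```

```text
fence+ [array([556.1, -53.4]), array([536., -53.]), array([ 534.1, -194.1]), array([ 516.5, -191.3])]
fence- [array([480. , -41.1]), array([462.6, -40.8]), array([ 456.6, -180.4]), array([ 439.3, -177.7])]
stop [array([ 531.7, -189.9]), array([ 529.2, -213.5]), array([ 436.9, -175.8]), array([ 434.5, -197. ])]
post [array([561.8,  18.4])]
glue cap [array([ 628.5, -177.6])]
wax [array([373., -99.])]
cup [array([ 734.2, -113.1])]
0.59 [array([564.5, 275.1]), array([681.2,  85.1]), array([644.,  63.]), array([528.4, 252.2])] [604.5 168.9] [np.float64(42.72546445709585), np.float64(222.93362306347137), np.float64(43.19492158954815), np.float64(221.7408455479865)]
0.59 [array([245.7, 231.6]), array([466.8, 233.1]), array([465.7, 190.1]), array([244.9, 189.9])] [355.8 211.2] [np.float64(41.698696725750274), np.float64(221.16019516833586), np.float64(42.98362211365155), np.float64(220.8729499535516)]
[array([564.9, 270.2]), array([537.8, 251.8]), array([677. ,  90.2]), array([645.6,  67.7])]
post 50 (np.float64(275.26), np.float64(186.84)) [562.5  19.6]
post [285.4, 226.6, 17.0, 30.2] [569.1  30.9]
glue [200.3, 178.7, 29.6, 73.2] [ 653.6 -145.9]Traceback (most recent call last):
  File "<stdin>", line 18, in <module>
IndexError: list index out of range
```

```bash
cat >>h.py <<'E'
M=np.array([508,-47.]); bx=np.array([-.153,-.988]); bx/=np.linalg.norm(bx); by=np.array([-bx[1],bx[0]])
def W(p): return M+p[0]*bx+p[1]*by
def B(w): d=np.asarray(w)[:2]-M; return np.array([d@bx,d@by])
A0=np.degrees(np.arctan2(bx[1],bx[0]))
def pose(p,z,ang):   # bay point, z, blank-angle in bay (deg): tool y along it, tool x along its +normal (or opposite)
    yaw=(A0+ang+90+180)
    yaw=(yaw+180)%360-180
    return [*W(p),z],[180,0,yaw]
def u(a): a=np.radians(a); return np.array([np.cos(a),np.sin(a)])
def blank(save=None):
    im=get_image("top")
    if save: cv2.imwrite(save,im[:,:,::-1])
    out=[]
    for d in regions_of("blank","top"):
        q=cv2.boxPoints(cv2.minAreaRect(cv2.findNonZero(d["region"].astype(np.uint8))))
        w=np.array([B(bp(p,30)) for p in q]); e=w-np.roll(w,1,0); k=np.argmax(np.linalg.norm(e,axis=1)); 
        a=np.degrees(np.arctan2(e[k][1],e[k][0])); a=(a+90)%180-90
        out.append((round(d["score"],2),w.mean(0).round(1),round(a,1),np.linalg.norm(e,axis=1).round()[:2]))
    return out
E
python3 - <<'E'
from h import *
c=np.array([-229,63.6]); a=40.
p=c+10*u(a)+42*u(a+90)
P,O=pose(p,110,a); print(P,O)
goto(P,O); P[2]=6; move_l(P,speed=120)
f0=get_obs()["wrist_force"].copy(); z=6
while z>-10:
    z-=1; P[2]=z
    try: move_l(P,speed=20)
    except Unreachable as e: print("unr",z,e); break
    f=get_obs()["wrist_force"]-f0
    if f[2]>2: break
o=get_obs(); print(z,f,o["t"],o["tcp_pos"],o["ee_rot"],o["grip_width"])
print(blank("pics/b.png"))
E
```

```text
[np.float64(647.0018973738098), np.float64(182.7710884975878), 110] [180, 0, np.float64(-148.80280445959102)]
-10 [-1.1318797   1.15670347 -1.46692548] 8.3333 [646.93018746 182.75328519 -10.09868175] [ 1.79997392e+02 -8.62389693e-03 -1.48802605e+02] 85.57785276204636
[(0.96, array([-191.5,   93. ]), np.float64(40.0), array([ 40., 123.])), (0.66, array([-215.6, -185.8]), np.float64(-80.3), array([208.,   7.])), (0.66, array([ 34.8, 239.8]), np.float64(-82.4), array([89., 72.]))]
```

```bash
python3 - <<'E'
from h import *
c=np.array([-229,63.6]); a=40.
P,O=pose(c+10*u(a)+27*u(a+90),-10,a); move_l(P,O,speed=40)
piv=c-75*u(a)
for a in (32,24,16,8,0):
    P,O=pose(piv+85*u(a)+27*u(a+90),-10,a); move_l(P,O,speed=45)
    print(a,get_obs()["wrist_force"].round(1))
end=piv+85*u(0)+27*u(90)
P,O=pose(end-[0,17],-10,0); move_l(P,O,speed=40); print(get_obs()["wrist_force"].round(1))
P,O=pose(end+[0,15],-10,0); move_l(P,O,speed=100)
P,O=pose(end+[-250,20],150,0); 
P2=[*W(end+[0,15]),150]; move_l(P2,O,speed=250)
P,O=pose(end+[-200,-20],150,0); goto(P,O)
print(get_obs()["t"]); print(blank("pics/c.png"))
E
```

```text
32 [-1.  -0.   0.3]
24 [-0.4 -0.  -0.1]
16 [-0.8 -0.   0.6]
8 [ 0.3 -0.2 -0. ]
0 [0.4 0.2 0.6]
[-0.8 -0.8  0.2]
13.7417
[(0.79, array([-232.1, -191.2]), np.float64(-81.0), array([ 39., 220.])), (0.69, array([-73.8,  38.9]), np.float64(-37.3), array([31., 28.])), (0.68, array([-210.2,   -4.3]), np.float64(-0.2), array([227.,  38.]))]
```

View pics/c.png

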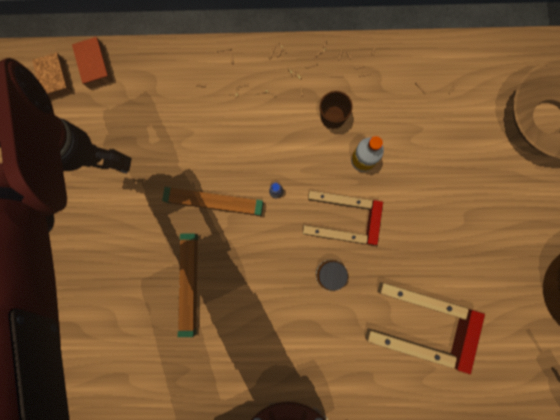

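The blank now lies along the bay axis at pixels (164,193)–(263,208), clear of the post at (276,189). Next I push its outer end.

```bash
python3 - <<'E'
from h import *
y=-4.3
for ang in(90,-90):
    P,O=pose([-355,y],120,ang); j=solve_ik(P,O); print(ang,O,j)
    if j is not None: break
grip(0)
goto(P,O)
P[2]=5; move_l(P,speed=150)
for x in (-320,-215):
    P,_=pose([x,y],5,0); move_l(P,O,speed=60)
    print(x,get_obs()["wrist_force"].round(1))
print(get_obs()["t"]); print(blank("pics/d.png"))
E
```

```text
90 [180, 0, np.float64(-98.80280445959102)] None
-90 [180, 0, np.float64(81.19719554040898)] [ 2.22944259e+01  2.00435639e+01  9.56196247e+01 -2.54444375e-14
  6.43368114e+01  3.10972303e+01]
-320 [-0.3  0.1  0.3]
-215 [0.6 0.7 0.2]
19.525
[(0.93, array([-92.3,  -4.8]), np.float64(-0.0), array([218.,  35.]))]
```

View pics/d.png

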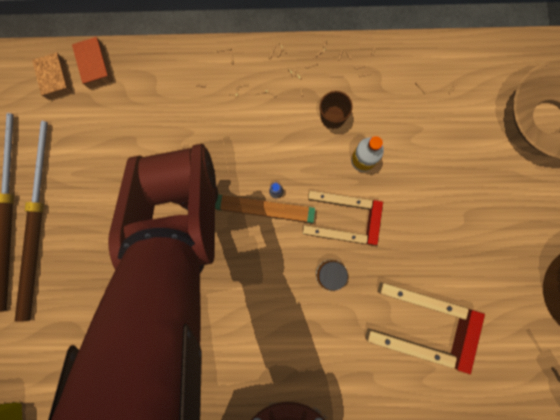

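The blank's leading end is between the fences at (312,214), square and centred. I'll carry on to the stop.

```bash
python3 - <<'E'
from h import *
y=-4.5; O=[180,0,81.197]
def go(x,s): P,_=pose([x,y],6,0); move_l(P,O,speed=s)
for x in(-160,-104): go(x,60); print(x,get_obs()["wrist_force"].round(1))
x=-104
while x<-76:
    x+=1; go(x,15); f=get_obs()["wrist_force"]; fx=f[:2]@bx
    if x%3==0 or abs(fx)>4: print(x,round(fx,1))
    if fx<-7: break
print("stop at",x,get_obs()["tcp_pos"],B(get_obs()["tcp_pos"]))
go(x-30,80); P,_=pose([x-30,y],150,0); move_l(P,O,speed=200)
P,_=pose([x-190,y],150,0); move_l(P,O,speed=250)
print(get_obs()["t"]); print(blank("pics/e.png"))
a=cv2.imread("pics/e.png"); cv2.imwrite("pics/e2.png",cv2.resize(a[150:270,220:400],(800,533),interpolation=cv2.INTER_CUBIC))
E
```

```text
-160 [-0.8 -0.2 -0.3]
-104 [0.5 0.5 0.4]
-102 -0.8
-99 -0.7
-96 -0.4
-93 -2.2
-92 -7.3
stop at -92 [518.07932282  45.88179124   6.10684684] [-93.33020777  -4.25349387]
26.9583
[(0.84, array([28.4, -4.4]), np.float64(0.2), array([220.,  37.])), (0.67, array([-232.3, -191.2]), np.float64(-80.9), array([ 39., 219.]))]
```

View pics/e2.png

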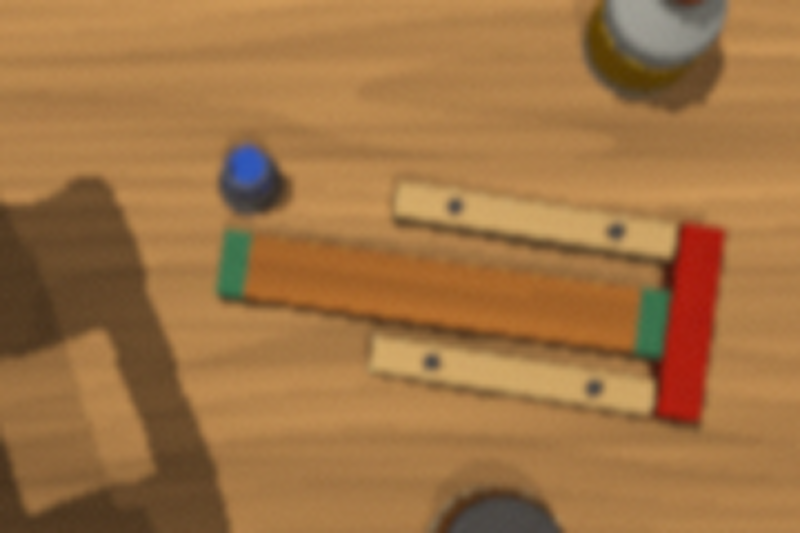

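The green inner end at (652,322) touches the red stop, the blank is centred between the fences and parallel to them, and the hand is clear. I'm handing in.

```bash
python3 -c "
from station import *
print(sign_off())"
```

```text
the job is handed in; nothing more can be done
None
```

The blank is home against the red stop, flat between the fences, with the hand clear; the last picture and the jump in pushing force at the stop both confirm it, and I handed the job in at about 27 s (no verdict was returned).

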